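# Unpile pulled computer parts onto their places

### The job

Take the pile of computer parts apart and set its parts out one after another, from the top down, each flat and right way up on its own place: first the round screw tin in the middle of the round coaster, then the fan squarely between the lips of the aluminium fan bracket, then the finned heatsink centred on the white block of the circuit board with its long sides along the board's long sides, and last the drive lengthwise between the end lips of the black cradle. Never tip a part over, and leave the mouse and the roll of tape where they are.

Things in the scene. Friction and masses are not known exactly. Their poses are not given: they have to be found in the camera images.
- tin: closed round steel screw tin, 32 diameter x 18 high, about 60 g, lying on top of the pile. Origin: centre of its underside, z up. In the pile the order from the bottom is drive, heatsink, fan, tin, each resting flat and loose on the one below, off centre by up to 5 mm and turned by up to 0.15 rad.
- fan: square black cooling fan, 50 x 50 x 20 high, about 60 g, second from the top of the pile. Origin: centre of its underside, z up, x and y along its sides; may be gripped across either pair of sides.
- heatsink: aluminium heatsink with fins, 80 (x) x 52 (y) x 22 high (z), about 180 g, third from the top of the pile. Origin: centre of its underside; the fins run along x. Grip across the 52 (along y).
- drive: flat dark-grey portable drive, 110 (x) x 60 (y) x 18 high (z), about 140 g, bottom of the pile, on the bench. Origin: centre of its underside. Grip across the 60 (along y).
- coaster: fixed flat round rubber coaster, 64 diameter, top 5 above the bench: place of the tin. Origin: centre of its underside, on the bench, z up.
- fan_bracket: fixed aluminium bracket, 74 (x) x 40 (y), seat 8 above the bench with a dark disc in its middle: place of the fan. A lip stands across each x end, its top 14 above the bench, 66 clear between the lips; open along both y sides, narrower than the fan, so grip the fan across the bracket's y. Origin: centre of its underside, on the bench.
- board: fixed green circuit board, 112 (x) x 76 (y), 4 thick, with a white processor block 48 (x) x 36 (y) in its middle, top 12 above the bench: place of the heatsink, which overhangs the block on all sides. Parts on the board around the block are at most 6 above the bench. Origin: centre of its underside, on the bench.
- cradle: fixed black cradle, 134 (x) x 50 (y), seat 8 above the bench: place of the drive. A lip stands across each x end, its top 14 above the bench, 126 clear between the lips; open along both y sides, narrower than the drive. Origin: centre of its underside, on the bench.
- mouse: bystander: loose black computer mouse, 100 (x) x 58 (y) x 24 high. Origin: centre of its underside. Leave alone.
- tape: bystander: loose small roll of tape standing flat, 56 diameter x 18 high. Origin: centre of its underside. Leave alone.

How it is judged (in metres and radians):
On the way, in this order (a step that is already met when the one before it is completed fails the run):
1. the screw tin stands on the coaster, let go (z of tin in the frame of coaster between 0.002 and 0.008 m and angle between tin's own z axis and vertical below 0.06 rad and linear speed of tin below 0.02 m/s and horizontal distance between tin and coaster below 0.012 m and contact force between the fingers and tin below 0.2 N), for 0.2 s.
2. the fan lies in its bracket, let go (z of fan in the frame of fan_bracket between 0.005 and 0.011 m and angle between fan's own z axis and vertical below 0.06 rad and linear speed of fan below 0.02 m/s and horizontal distance between fan and fan_bracket below 0.012 m and (angle between the x axis of fan and the x axis of fan_bracket, either way round below 0.2 rad or angle between the x axis of fan and the y axis of fan_bracket, either way round below 0.2 rad) and contact force between the fingers and fan below 0.2 N), for 0.2 s.
3. the heatsink sits on the white block of the board, let go (z of heatsink in the frame of board between 0.009 and 0.015 m and angle between heatsink's own z axis and vertical below 0.06 rad and linear speed of heatsink below 0.02 m/s and horizontal distance between heatsink and board below 0.01 m and angle between the x axis of heatsink and the x axis of board, either way round below 0.2 rad and contact force between the fingers and heatsink below 0.2 N), for 0.2 s.
4. the drive lies in its cradle, let go (z of drive in the frame of cradle between 0.005 and 0.011 m and angle between drive's own z axis and vertical below 0.06 rad and linear speed of drive below 0.02 m/s and horizontal distance between drive and cradle below 0.012 m and angle between the x axis of drive and the x axis of cradle, either way round below 0.2 rad and contact force between the fingers and drive below 0.2 N), for 0.2 s.
At the end, for the whole second after the job is handed in: Each part lies flat on its own seat (height within 3 mm, tilt under 0.06 rad), let go, at rest. Centre to centre of place: tin, fan and drive within 12 mm, heatsink 10 mm. Fan square to its bracket (any quarter turn), heatsink and drive lengthwise along their place's x, within 0.2 rad (all of step 1 and all of step 2 and all of step 3 and all of step 4); the robot touches nothing.
It fails at once if a part is tipped over (more than 0.6 rad) (angle between any of tin, fan, heatsink, drive's own z axis and vertical above 0.6 rad).
It fails at once if the mouse or the tape is moved by more than 15 mm (distance of any of mouse, tape from where it was at the start of the episode above 0.015 m).
It also fails if it takes over 120 s, if anything falls off the work surface, if the arm or the gripper's body presses on something with over 40 N, if the wrist force passes 120 N, or if a joint passes its speed limit or range.

### The arm

A 6-joint arm with a two-finger parallel gripper is mounted at the origin on the work surface. World frame = base frame: x ahead of the robot, y to its left, z up, the work surface at z = 0. Lengths are in mm, angles in degrees, forces in N, time in s.
With the tool pointing down it reaches from about 325 to 850 mm from the base axis. Payload 4.4 kg.
Tool frame: the origin (TCP) lies at the very end of the fingers, on their centre line; the grasp point (between the pads) lies 19 mm behind it; x points along the fingers, y is the direction in which the jaws open and shut, and the axes are right-handed (so a half turn about x gives the same grasp; the last joint's range is limited). The gripper opens to 94 mm and grips with 3 to 60 N. Pads are 16 mm wide; open, the fingers measure 119 mm over their backs; the gripper's body (75 mm by 177 mm) begins 78 mm behind the grasp point.
Start: joints at [-79.269, 11.837, 88.321, -0, 79.842, -8.623], TCP at [190.55, -542.511, 205.447] pointing down, gripper open.
Joint ranges: [-156.59, 156.59], [-49.26, 127.26], [12.9, 141.05], [-63.56, 243.56], [4.71, 150.69], [-161.64, 161.64]. Speed limits (degrees/s): [159.86, 159.86, 180, 180, 180, 180].

### API

Orientations are given as a 3x3 rotation matrix whose columns are the frame's x, y, z axes.
In Python, from workcell import arm gives the robot as it stands. Calls block until the motion is done:
- arm.goto(position, orientation): joint-space move of the TCP to a pose.
- arm.move_linear(position, feed=150, orientation=None, guard=None): straight line of the TCP; orientation=None keeps the orientation; feed is the mean speed in mm/s. With guard (N) it stops when the force on the tool has changed by that much, and returns True; else False.
- arm.move_j(angles): joint-space move.
- arm.gripper_open() and arm.close_gripper(grip_force=None): open the fingers fully, or close them until they stop; grip_force is the grip in N (None keeps the last).
- arm.dwell(seconds).
- arm.ik(position, orientation): joint angles nearest the present ones, or None.
- arm.sense(): the state.
- arm.camera(name): name is "scene" or "top"; returns (picture, depth): 480x640x3 uint8, red, green, blue; 480x640 float32, mm along the optical axis (not along the pixel's ray), 0 where there is no reading.
- arm.camera_model(name): a dict with "fx", "fy", "cx", "cy" (pixels), "extrinsics" (4x4, takes a point from camera to world coordinates). Camera axes: x right, y down, z forward; pixel columns grow to the right and rows downward; lengths in mm; the calibration is good to about 2 mm. A picture is of the moment at which its call begins. camera_model takes no time and is no camera call.
A pose or a line that the arm cannot do raises arm.MotionError and nothing moves.
- arm.hand_in(): hands the job in, once; it reports no verdict.
The state is a dict: "clock": time; "joints": joint angles; "qd": joint speeds; "joint_efforts": joint torques, N m; "position": TCP position; "ee_rot": TCP orientation; "wrist_force": force on the tool from outside, world axes, zero at the start; "moment": the same for the moment, N m; "opening": finger opening in mm.
Only numpy, scipy, OpenCV 4.12 (cv2) and the standard library are available. Lean on these libraries where they do the work, as an engineer would, in place of code of your own. Each camera call takes 0.05 s, during which the arm holds its last target.

## Working session

There is one attempt and no reset: what is moved stays moved. The work goes in short steps, each a Python script; the robot and the scene stay as the last script left them, time stands still between calls to the robot, and variables do not carry over. Pictures are saved under pics/ and viewed, and the job is handed in when it is done.

```bash
ls; mkdir -p pics; python3 - <<'E'
from workcell import arm
import cv2,numpy as np
for n in("scene","top"):
    p,d=arm.camera(n); cv2.imwrite(f"pics/{n}0.png",p[:,:,::-1]); np.save(f"pics/{n}0.npy",d); print(n,arm.camera_model(n))
s=arm.sense();print(s['clock'],s['ee_rot'],s['opening'])
E
```

```text
pics
scene {'fx': 442.34525360306066, 'fy': 442.34525360306066, 'cx': 329.65920325847134, 'cy': 245.16076946623554, 'extrinsics': array([[-8.77177346e-01,  3.74171824e-01, -3.00924159e-01,
         8.83654825e+02],
       [ 4.79993521e-01,  7.00120286e-01, -5.28618771e-01,
         5.33829727e+02],
       [ 1.28888590e-02, -6.08134057e-01, -7.93729706e-01,
         8.64045899e+02],
       [ 0.00000000e+00,  0.00000000e+00,  0.00000000e+00,
         1.00000000e+00]])}
top {'fx': 595.2277219095155, 'fy': 595.2277219095155, 'cx': 330.6148523244889, 'cy': 240.57032653931802, 'extrinsics': array([[ 1.09731263e-02, -9.86075716e-01,  1.65934545e-01,
         4.18132114e+02],
       [-9.99501066e-01, -5.90104439e-03,  3.10289508e-02,
        -1.34738157e+01],
       [-2.96177077e-02, -1.66192239e-01, -9.85648482e-01,
         1.10603597e+03],
       [ 0.00000000e+00,  0.00000000e+00,  0.00000000e+00,
         1.00000000e+00]])}
0.1 [[-4.23219195e-04  3.31412643e-01 -9.43485814e-01]
 [ 2.01896641e-03 -9.43483692e-01 -3.31412804e-01]
 [-9.99997872e-01 -2.04512643e-03 -2.69810588e-04]] 94.143245991404
```

View pics/top0.png

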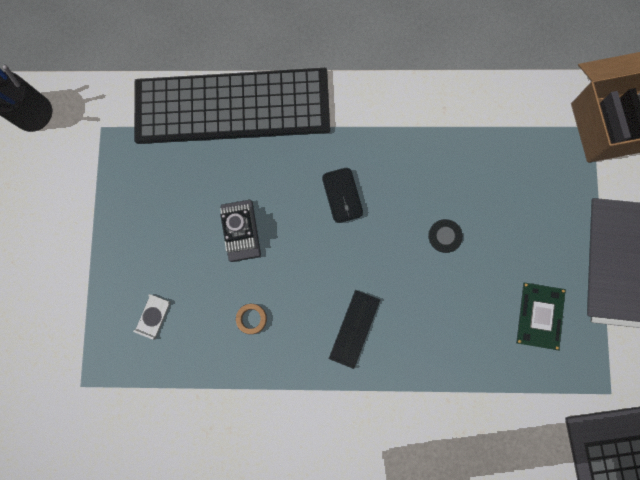

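View pics/scene0.png

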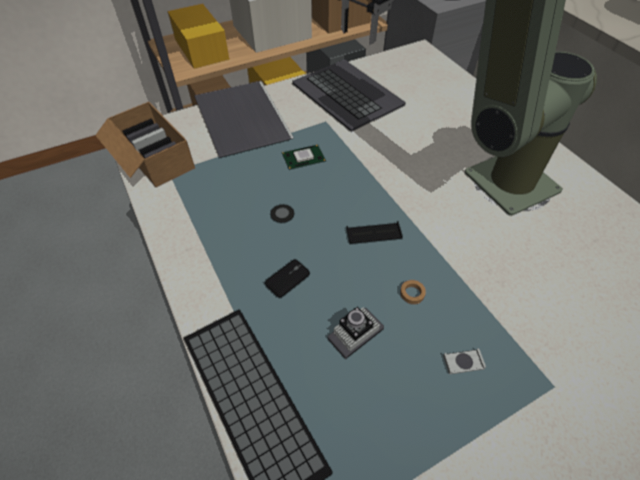

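The top view shows the pile near (240,230), the coaster at (445,236), the board at (541,316), the bracket at (152,316), the cradle at (355,329), the mouse at (343,195) and the tape at (251,319). I'll zoom in next.

```bash
cat > h.py <<'E'
from workcell import arm
import cv2,numpy as np
CM={n:arm.camera_model(n) for n in("scene","top")}
def ray(n,uv,z):
    m=CM[n];uv=np.atleast_2d(np.asarray(uv,float));E=m["extrinsics"]
    d=np.c_[(uv[:,0]-m["cx"])/m["fx"],(uv[:,1]-m["cy"])/m["fy"],np.ones(len(uv))]@E[:3,:3].T
    o=E[:3,3];t=(z-o[2])/d[:,2];return (o+t[:,None]*d)[:,:2]
def cloud(n,d):
    m=CM[n];v,u=np.mgrid[:480,:640];E=m["extrinsics"]
    P=np.stack([(u-m["cx"])/m["fx"]*d,(v-m["cy"])/m["fy"]*d,d],-1)
    return P@E[:3,:3].T+E[:3,3]
def rect(P):
    (c,(w,h),a)=cv2.minAreaRect(np.asarray(P,np.float32))
    if w<h: w,h,a=h,w,a+90
    return np.round(c,1),round(w,1),round(h,1),round((a+90)%180-90,1)
E
python3 - <<'E'
from h import *
p=cv2.imread("pics/top0.png");s=cv2.imread("pics/scene0.png")
def crop(im,u,v,r,k): return cv2.resize(im[v-r:v+r,u-r:u+r],(k,k),interpolation=cv2.INTER_CUBIC)
t=[crop(p,*a,45,260) for a in((240,230),(152,316),(355,329),(445,236),(541,316))]+[crop(s,355,330,45,260)]
cv2.imwrite("pics/z.png",np.vstack([np.hstack(t[:3]),np.hstack(t[3:])]))
C=cloud("top",np.load("pics/top0.npy"))
for u,v in((236,222),(230,240),(240,255),(152,316),(355,329),(445,236),(541,316),(300,300),(500,200)): print(u,v,C[v,u].round(1))
E
```

```text
236 222 [624.3 187.6  74.2]
230 240 [595.2 201.1  54. ]
240 255 [573.7 189.4  14.3]
152 316 [459.6 350.3   6.9]
355 329 [439.8 -25.2   4.1]
445 236 [ 613.8 -192.8    3. ]
541 316 [ 466.4 -360.7   12.4]
300 300 [492.3  77.2  -3. ]
500 200 [ 684.4 -298.6   -1.4]
```

View pics/z.png

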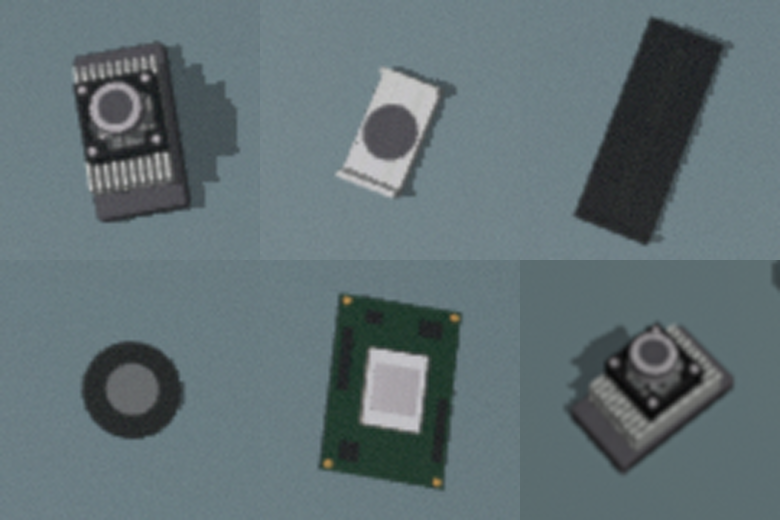

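```bash
cat >> h.py <<'E'
def blob(mask,uv,r=60):
    mask=mask.astype(np.uint8);w=np.zeros_like(mask);u,v=map(int,uv);w[max(v-r,0):v+r,max(u-r,0):u+r]=1;mask=mask*w
    n,l,st,c=cv2.connectedComponentsWithStats(mask)
    i=1+np.argmax(st[1:,4]);cn=max(cv2.findContours((l==i).astype(np.uint8),cv2.RETR_EXTERNAL,cv2.CHAIN_APPROX_NONE)[0],key=len)[:,0,:]
    return cn.astype(float),int(st[i,4]),c[i]
E
python3 - <<'E'
from h import *
for n in("top","scene"):
    p=cv2.imread(f"pics/{n}0.png");V=p.max(2).astype(int);b,g,r=[p[:,:,i].astype(int) for i in range(3)]
    if n=="top": br,cr,co,bo,pi=(152,316),(355,329),(445,236),(541,316),(236,222)
    else: br,cr,co,bo,pi=(464,361),(374,233),(283,213),(303,156),(357,319)
    def show(name,m,uv,z,R=50):
        try:
            c,a,ce=blob(m,uv,R);P=ray(n,c,z);print(n,name,a,ce.round(1),"rect",rect(P),"centroid",ray(n,ce,z).round(1))
        except Exception as e:print(name,e)
    print([p[v,u] for u,v in(br,cr,co,bo,pi)])
    sil=(V>150)&(V-p.min(2)<40)
    show("br",sil,br,8,35)
    show("brdisc",V<95,br,8,14)
    show("cr",V<62,cr,8,50)
    show("co",V<62,co,5,25)
    show("bo",(g>r+12)&(g>=b+5)|(V>150),bo,4,45)
    show("blk",V>150,bo,12,25)
E
```

```text
[array([88, 82, 83], dtype=uint8), array([44, 42, 40], dtype=uint8), array([108, 106, 103], dtype=uint8), array([168, 164, 167], dtype=uint8), array([84, 79, 80], dtype=uint8)]
top br 459 [152.4 313.6] rect (array([462.8, 350.7]), 67.7, 41.6, -20.2) centroid [[464.  349.3]]
top brdisc 237 [151.7 316.4] rect (array([458.8, 349.9]), 31.5, 29.8, 3.4) centroid [[458.8 350.4]]
top cr 1959 [354.5 328.8] rect (array([440.8, -24.1]), 133.8, 48.9, -20.9) centroid [[440.  -24.2]]
top co 579 [445.2 235.9] rect (array([ 614.1, -193. ]), 60.6, 60.4, -45.8) centroid [[ 613.6 -192.9]]
top bo 2153 [541.  316.2] rect (array([ 467.4, -363.3]), 111.9, 75.6, -8.9) centroid [[ 466.3 -363.4]]
top blk 512 [542.  315.6] rect (array([ 467.2, -362.8]), 46.8, 35.0, -9.1) centroid [[ 467.2 -362.8]]
[array([72, 69, 70], dtype=uint8), array([27, 27, 26], dtype=uint8), array([92, 93, 89], dtype=uint8), array([148, 145, 148], dtype=uint8), array([70, 66, 67], dtype=uint8)]
scene br 151 [452.7 362.6] rect (array([479.7, 346.5]), 37.0, 24.6, 70.3) centroid [[482.9 345.7]]
scene brdisc 201 [463.9 360.7] rect (array([459.6, 353.6]), 32.3, 31.2, -76.9) centroid [[460.  353.3]]
scene cr 880 [373.5 233. ] rect (array([443.2, -19. ]), 136.7, 53.5, -20.8) centroid [[444.3 -18.3]]
scene co 228 [281.9 213.7] rect (array([ 617.8, -187.6]), 59.5, 58.6, -28.0) centroid [[ 617.6 -186.3]]
scene bo 997 [310.7 121.5] rect (array([ 378.1, -479.7]), 249.8, 143.7, -41.7) centroid [[ 376.7 -492.6]]
scene blk 75 [303.3 155.1] rect (array([ 469.8, -357.5]), 44.9, 33.7, -12.3) centroid [[ 470.9 -355.1]]
```

```bash
python3 - <<'E'
from h import *
off=np.array([195,185]);k=90/260
f=lambda L,z:rect(ray("top",np.array(L)*k+off-.33,z))
print("fan",f([(76,85),(157,73),(168,152),(88,163)],60)); print("drive",f([(72,58),(163,42),(190,205),(100,221)],18))
for n,uv in(("top",(236,222)),("scene",(356,320))):
    p=cv2.imread(f"pics/{n}0.png");u,v=uv;c=cv2.resize(p[v-20:v+20,u-20:u+20],(480,480),interpolation=cv2.INTER_CUBIC)
    cv2.imwrite(f"pics/tin_{n}.png",c)
    for th in (110,):
        m=c.max(2)>th
        n_,l,st,ce=cv2.connectedComponentsWithStats(m.astype(np.uint8))
        i=1+np.argmax(st[1:,4]);print(n,st[i],ce[i])
p=cv2.imread("pics/top0.png")
for th in(110,125,140):
    V=p.max(2);c,a,ce=blob((V>th),(152,316),25);print(th,a,rect(ray("top",c,11)))
a=cv2.imread("pics/tin_top.png");b=cv2.imread("pics/tin_scene.png");cv2.imwrite("pics/tin.png",np.hstack([a,b])[:, :800])
E
```

```text
fan (array([620.5, 188.5]), 52.0, 50.8, -81.1)
drive (array([620.4, 190.7]), 109.9, 60.3, 11.1)
top [    0     0   186   480 36627] [ 41.38550796 248.49438938]
scene [    0     0   480   480 66312] [285.54260164 117.14350344]
110 2053 (array([460.8, 350.3]), 95.7, 89.8, -89.4)
125 2001 (array([460.8, 350.3]), 95.7, 89.8, -89.4)
140 584 (array([458.4, 351.4]), 76.9, 42.4, -20.0)
```

View pics/tin.png

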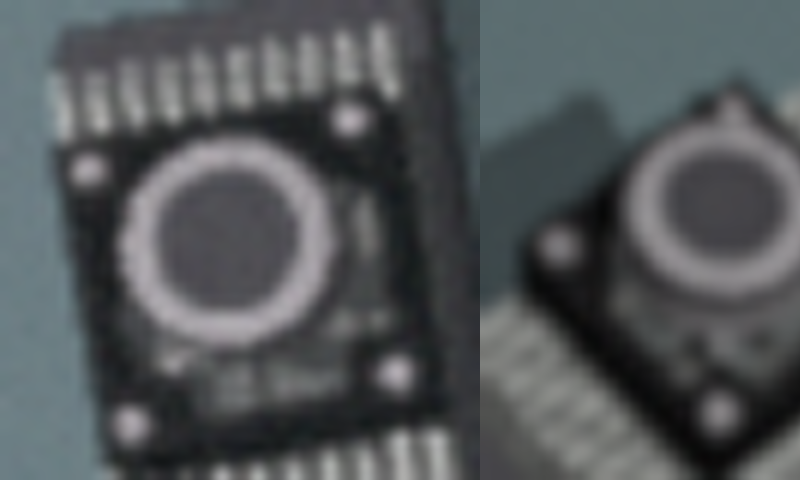

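```bash
cat >> h.py <<'E'
def R(phi):
    a=np.radians(phi);x=np.array([0,0,-1.]);y=np.array([np.cos(a),np.sin(a),0]);return np.c_[x,y,np.cross(x,y)]
def pick(xy,phi,z,F,up=170):
    arm.goto([*xy,up],R(phi)); arm.move_linear([*xy,z+25],feed=200); 
    g=arm.move_linear([*xy,z],feed=60,guard=6)
    if g: print("GUARD",arm.sense()["position"],arm.sense()["wrist_force"]); return False
    arm.close_gripper(F); o=arm.sense()["opening"]; arm.move_linear([*xy,z+12],feed=40); arm.move_linear([*xy,up],feed=150)
    s=arm.sense();print("open",o,s["opening"],"F",np.round(s["wrist_force"],2),"t",s["clock"]);return True
def place(xy,phi,z,up=170,rel=1.0):
    arm.goto([*xy,up],R(phi)); arm.move_linear([*xy,z+20],feed=150)
    g=arm.move_linear([*xy,z+rel],feed=25,guard=5)
    s=arm.sense();print("place",g,np.round(s["position"],1),s["opening"],np.round(s["wrist_force"],2))
    arm.gripper_open(); arm.move_linear([*xy,z+40],feed=100); arm.move_linear([*xy,up],feed=200)
def snap(tag):
    o={}
    for n in("scene","top"):
        p,d=arm.camera(n);cv2.imwrite(f"pics/{tag}_{n}.png",p[:,:,::-1]);o[n]=p[:,:,::-1].copy()
    return o
E
python3 - <<'E'
from h import *
print(ray("top",[234.3,221.6],78),ray("scene",[356,316.7],78))
for xy,phi in(((622,190),-81),((615,-191),-81),((622,190),-81),((459,351),-110),((622,190),-79),((467,-361),-99),((441,-22),-111)):
    for z in(170,10): print(xy,phi,np.round(arm.ik([*xy,z],R(phi)),0))
E
```

```text
[[624.23883196 189.85317848]] [[625.57281304 192.70575698]]
(622, 190) -81 [ 9. 22. 79. -0. 79. 90.]
(622, 190) -81 [ 9. 33. 85. -0. 62. 90.]
(615, -191) -81 [-25.  22.  80.   0.  78.  56.]
(615, -191) -81 [-25.  32.  86.  -0.  62.  56.]
(622, 190) -81 [ 9. 22. 79. -0. 79. 90.]
(622, 190) -81 [ 9. 33. 85. -0. 62. 90.]
(459, 351) -110 [ 29.  14.  90.  -0.  76. 139.]
(459, 351) -110 [ 29.  25.  96.  -0.  58. 139.]
(622, 190) -79 [ 9. 22. 79. -0. 79. 88.]
(622, 190) -79 [ 9. 33. 85. -0. 62. 88.]
(467, -361) -99 [-46.  15.  88.  -0.  76.  53.]
(467, -361) -99 [-46.  27.  94.  -0.  59.  53.]
(441, -22) -111 [-14.  -3. 108.  -0.  74.  97.]
(441, -22) -111 [-14.  12. 116.  -0.  53.  97.]
```

```bash
python3 - <<'E'
from h import *
if pick((625,191),-81,63.5,10): place((615,-191),-81,8.5)
arm.goto([400,-330,250],R(-81))
snap("a");print(arm.sense()["clock"])
p=cv2.imread("pics/a_top.png");s=cv2.imread("pics/a_scene.png")
def crop(im,u,v,r,k): return cv2.resize(im[v-r:v+r,u-r:u+r],(k,k),interpolation=cv2.INTER_CUBIC)
cv2.imwrite("pics/a.png",np.hstack([crop(p,445,236,25,390),crop(p,236,226,25,390)]))
cv2.imwrite("pics/a2.png",np.hstack([crop(s,283,213,25,390),s[140:395:1,230:485][:,:, :].repeat(1,0) if 0 else cv2.resize(s[:400,200:600],(390,390))]))
E
```

```text
open 31.686025223405828 31.710478515114534 F [-0.44 -0.   -0.61] t 6.425
place False [ 615.1 -191.1    9.6] 31.374922603137836 [0.02 0.2  0.2 ]
13.35
```

View pics/a.png

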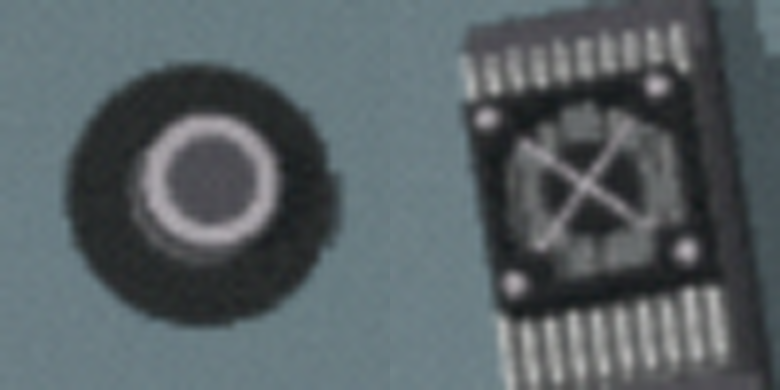

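View pics/a2.png

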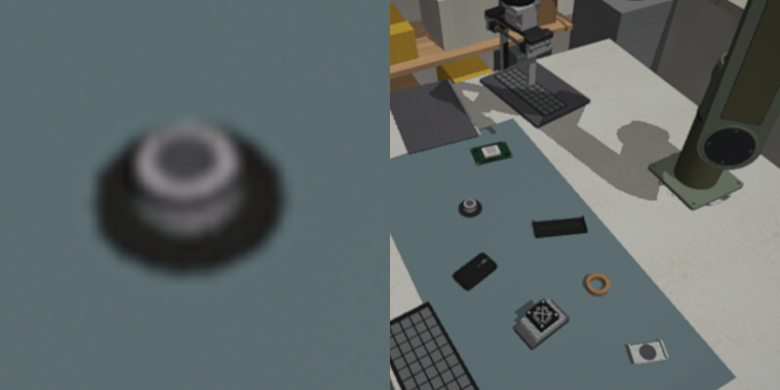

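```bash
python3 - <<'E'
from h import *
q=lambda u,v,u0,v0:[u0-25+u/7.8-.44,v0-25+v/7.8-.44]
print("tin",ray("top",q(212,180,445,236),23),"coaster",ray("top",q(200,194,445,236),5))
print("tin sc",ray("scene",q(187,160,283,213),23),"coaster",ray("scene",q(190,197,283,213),5))
# fan holes
H=[q(*a,236,226) for a in((487-390,118),(658-390,86),(686-390,250),(515-390,285))]
P=ray("top",H,60);print("fan",P.mean(0),P.round(1),[np.degrees(np.arctan2(*(P[b]-P[a])[::-1])).round(1) for a,b in((1,0),(2,3),(3,0),(2,1))])
print(rect(ray("top",[q(*a,236,226) for a in((464-390,102),(685-390,70),(722-390,283),(500-390,315))],60)))
E
```

```text
tin [[ 614.66906299 -192.8662517 ]] coaster [[ 614.51102554 -192.91595212]]
tin sc [[ 615.94655559 -188.99149227]] coaster [[ 616.30763116 -188.98859079]]
fan [623.06698366 190.61194223] [[638.6 214.3]
 [646.4 174.8]
 [607.8 167. ]
 [599.4 206.3]] [np.float64(101.1), np.float64(102.1), np.float64(11.7), np.float64(11.5)]
(array([621.3, 189.2]), 54.3, 51.0, -81.3)
```

The tin is centred on the coaster in both views. Its fitted position is within 0.5 mm of the coaster's. The average of the two cameras matches the robot frame, so I'll use that for the fan.

```bash
python3 - <<'E'
from h import *
if pick((623.3,191.7),-79,43.5,12): place((459.4,352),-110,11.5)
arm.goto([400,-330,250],R(-81))
snap("b");print(arm.sense()["clock"])
p=cv2.imread("pics/b_top.png");s=cv2.imread("pics/b_scene.png")
def crop(im,u,v,r,k): return cv2.resize(im[v-r:v+r,u-r:u+r],(k,k),interpolation=cv2.INTER_CUBIC)
cv2.imwrite("pics/b.png",np.hstack([crop(p,152,316,39,390),crop(p,240,230,39,390)]))
cv2.imwrite("pics/b2.png",np.hstack([crop(s,464,361,39,390),crop(s,355,330,39,390)]))
E
```

```text
open 49.87954316372773 49.95870334821026 F [ 0.31 -0.11 -1.34] t 18.75
place False [459.5 352.1  12.6] 49.75355030847165 [-0.33 -0.11 -0.56]
26.3083
```

View pics/b.png

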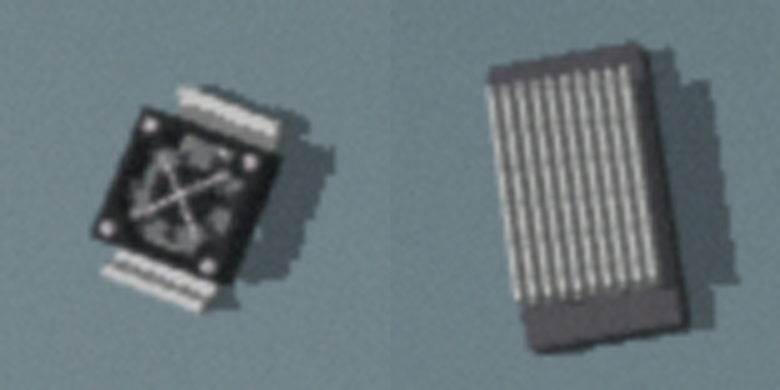

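View pics/b2.png

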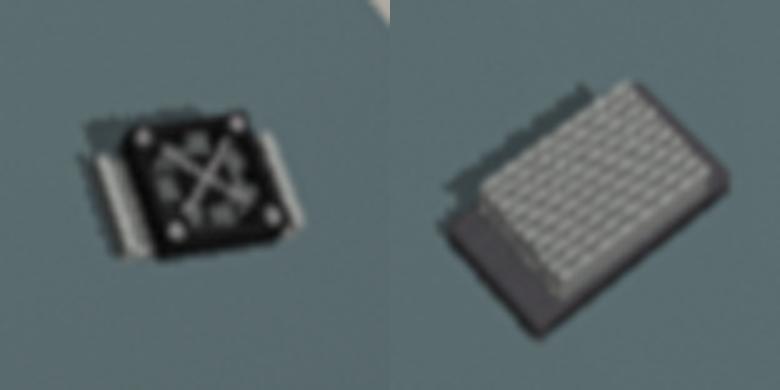

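```bash
python3 - <<'E'
from h import *
q=lambda u,v,u0,v0:[u0-39+u/5-.4,v0-39+v/5-.4]
P=ray("top",[q(*a,152,316) for a in((151,125),(250,162),(208,266),(106,229))],28);print("fan",P.mean(0))
P=ray("scene",[q(*a,464,361) for a in((144,137),(238,122),(272,215),(178,232))],28);print("fan sc",P.mean(0))
print(rect(ray("top",[q(a-390,b,240,230) for a,b in((487,86),(631,66),(659,281),(517,301))],40)))
print(rect(ray("scene",[q(a-390,b,355,330) for a,b in((632,82),(714,172),(562,284),(481,190))],40)))
print("drive",rect(ray("top",[q(a-390,b,240,230) for a,b in((488,66),(642,44),(688,326),(532,353))],18)))
p=cv2.imread("pics/b_top.png")
c,a,ce=blob(p.max(2)>115,(240,230),3) 
E
```

```text
fan [459.37946846 350.01350676]
fan sc [460.63011165 353.15024514]
(array([621.5, 191.8]), 82.0, 53.7, 9.2)
(array([622.5, 197.1]), 82.1, 52.8, 9.3)
drive (array([621.1, 190.4]), 111.5, 58.7, 10.9)
```

The fan is centred in its bracket to about 1 mm in both views, so I'll move on to the heatsink.

```bash
python3 - <<'E'
from h import *
if pick((622.2,193.4),-80.8,21.5,25): place((468.2,-360.7),-99,15.5)
arm.goto([600,20,330],R(-81))
arm.goto([400,330,300],R(-100))
snap("c");print(arm.sense()["clock"])
p=cv2.imread("pics/c_top.png");s=cv2.imread("pics/c_scene.png")
def crop(im,u,v,r,k): return cv2.resize(im[v-r:v+r,u-r:u+r],(k,k),interpolation=cv2.INTER_CUBIC)
cv2.imwrite("pics/c.png",np.hstack([crop(p,541,316,39,390),crop(p,240,230,39,390)]))
cv2.imwrite("pics/c2.png",np.hstack([crop(s,303,156,39,390),crop(s,355,330,39,390)]))
E
```

```text
open 51.91398666051089 51.58009305819097 F [-0.2  -0.85 -2.12] t 31.9417
place False [ 468.3 -360.8   16.6] 51.92707814586583 [-0.55 -0.31 -2.35]
41.1167
```

View pics/c.png

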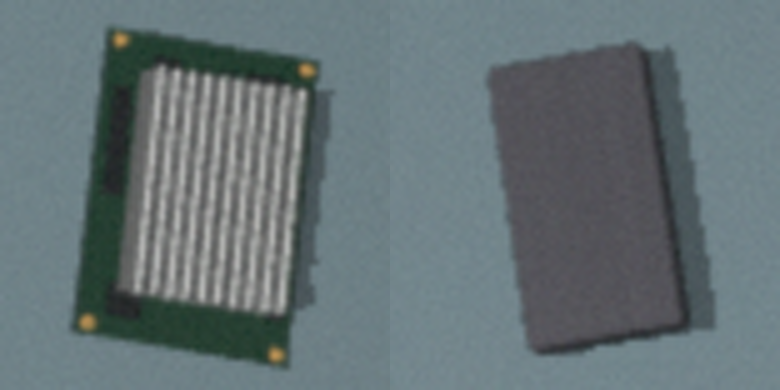

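View pics/c2.png

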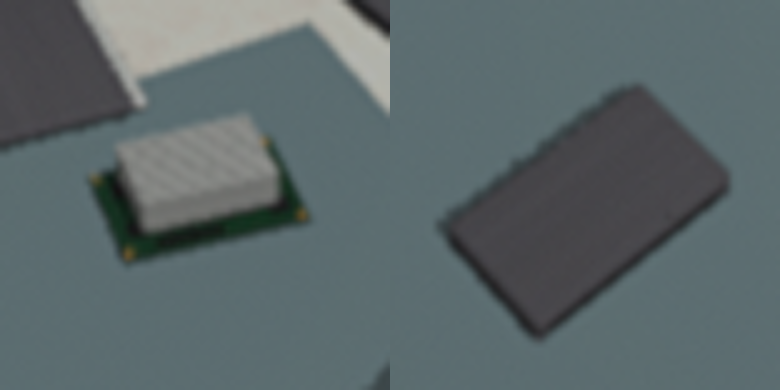

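```bash
python3 - <<'E'
from h import *
q=lambda u,v,u0,v0:[u0-39+u/5-.4,v0-39+v/5-.4]
print("hs",rect(ray("top",[q(*a,541,316) for a in((155,64),(309,88),(286,316),(132,292))],34)))
print("board",rect(ray("top",[q(*a,541,316) for a in((109,28),(320,64),(288,366),(72,330))],4)))
print("hs sc",rect(ray("scene",[q(*a,303,156) for a in((116,146),(252,114),(280,176),(141,212))],34)))
print("drive",rect(ray("top",[q(a-390,b,240,230) for a,b in((488,70),(636,43),(684,321),(532,350))],18)))
print("drive sc",rect(ray("scene",[q(a-390,b,355,330) for a,b in((640,84),(730,180),(537,332),(443,225))],18)))
E
```

```text
hs (array([ 468.2, -362.2]), 81.3, 54.5, -8.5)
board (array([ 467.1, -363.6]), 111.1, 77.6, -9.3)
hs sc (array([ 470.5, -355.5]), 86.1, 57.9, -7.8)
drive (array([621.2, 191.3]), 108.3, 57.3, 11.3)
drive sc (array([624.2, 195. ]), 108.9, 60.4, 10.5)
```

The heatsink is within 2 mm of the board's centre in both views. The drive is next.

```bash
python3 - <<'E'
from h import *
if pick((622.2,193),-79.1,3.5,25): place((441.6,-21.9),-110.9,11.5)
arm.goto([400,330,300],R(-100))
snap("d");print(arm.sense()["clock"])
p=cv2.imread("pics/d_top.png");s=cv2.imread("pics/d_scene.png")
def crop(im,u,v,r,k): return cv2.resize(im[v-r:v+r,u-r:u+r],(k,k),interpolation=cv2.INTER_CUBIC)
cv2.imwrite("pics/d.png",np.hstack([crop(p,355,329,48,390),crop(s,374,233,48,390)]))
E
```

```text
open 59.829286693113126 59.81361041465313 F [ 0.39  0.28 -1.77] t 45.925
place False [441.7 -21.9  12.5] 59.74816391591129 [ 0.12 -0.62 -1.45]
52.4917
```

View pics/d.png

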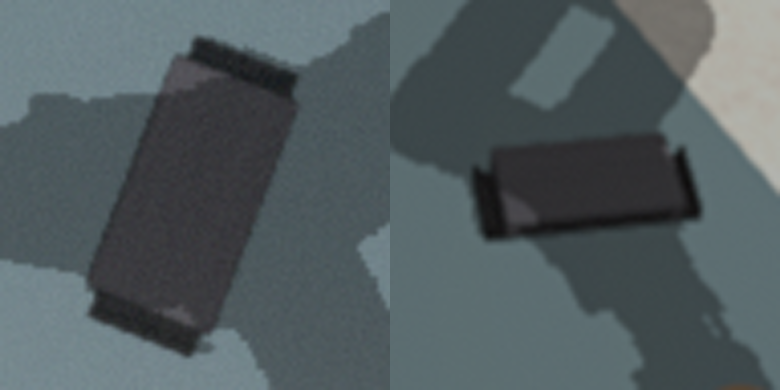

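View pics/d_top.png

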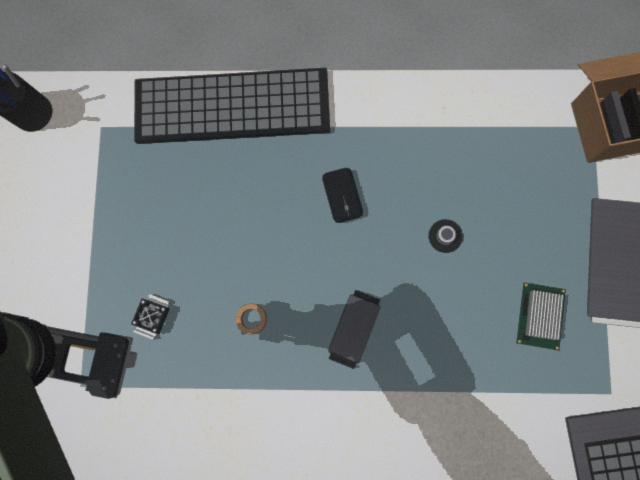

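```bash
python3 - <<'E'
from h import *
k=4.0625
print(rect(ray("top",[(307+a/k-.4,281+b/k-.4) for a,b in((178,52),(298,106),(213,330),(88,287))],26)))
p,d=arm.camera("top");C=cloud("top",d)
for n,(u,v) in dict(tin=(447,234),fan=(151,314),hs=(544,316),drive1=(363,305),drive2=(345,350),bench=(400,260)).items(): print(n,np.median(C[v-2:v+3,u-2:u+3,2]).round(1))
arm.hand_in()
E
```

```text
(array([441.1, -24.2]), 110.6, 58.2, -20.6)
tin 22.4
fan 25.3
hs 32.0
drive1 25.3
drive2 24.7
bench -0.2
the job is handed in; nothing more can be done
```

I unstacked the pile from the top down and put all four parts on their places. I handed the job in at about 53 s of the 120 s allowed. The hand-in reports no verdict, so this rests on my own camera checks.

| Part | Distance from its place's centre | Angle to its place | Top height, measured (expected) |
|---|---|---|---|
| Tin | within 0.5 mm | – | 22.4 mm (23) |
| Fan | about 1 mm | set to the bracket, not measured separately | 25.3 mm (28) |
| Heatsink | about 2 mm | under 1° | 32.0 mm (34) |
| Drive | about 1 mm | under 1° | 25.3 and 24.7 mm at its two ends (26) |

- **Flatness and clearance:** The drive lies between the cradle's lips, and no guard tripped in any grasp or placing. In the last picture the mouse and tape look unmoved, judged by eye only.
- **Camera disagreement:** The two cameras disagreed with each other by 1–7 mm in absolute position. I aimed at roughly their average, and both views then showed the tin centred on the coaster.
- **Weaker checks:** The drive's position was checked in numbers in the top view only. The scene camera's outline of the heatsink came out about 6 mm too large, so I gave it less weight. The fan and heatsink heights read 2–3 mm low, much like the 1–3 mm low depth readings on the bare bench at the start.

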